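Level the model maker's casting stand

TASK

Somebody parked a roll of masking tape over the adjusting knob of the small levelling stand: lift it off and lay it flat on the green mat, clear of the stand. Then level the stand: its head floats on springs and the spirit level reads true only while the level's rubber thumb pad is pressed fully down, so turn the knob until, pressed like that, the whole bubble sits between the two black lines. Finish holding: the program ends with the gripper still pressing the pad fully down and the bubble between the lines; leave the model parts, the jar and its lid alone.

Things in the scene. Friction and masses are not known exactly. Their poses are not given: they have to be found in the camera images.
- stand: levelling stand, bolted onto the 3 mm mat: steel base 90 x 280 x 8 mm, long along its own y. Origin: base's underside (z = 3 mm), 15 mm toward +y of the base's middle. Along its y: knob axis at -115 mm (the end with the tape roll), then the grey plate (56 mm wide) from -65 to +105 mm with the spirit level on it; plate and knob sit on a sprung aluminium head that rocks about a pin under the knob
- knob_top (a point): centre of the top of the adjusting knob, 68 mm above the stand's origin, x = 0, y = -115 mm of the stand. Upright round black knurled grip, 28 mm diameter, 32 mm tall, on an aluminium flange 48 mm diameter, 6 mm thick (flange top 32 mm below this point). Grip it at any yaw; closing along the stand's x leaves most room (the plate's end is 50 mm away along y)
- foot: the adjusting knob as a whole; origin on its axis, 38 mm below knob_top. It turns (about 0.1 N m; stays where left). Counter-clockwise from above raises the plate's knob end, 0.03 rad of slope per rad, which moves the bubble 12 mm toward the knob; clockwise the reverse. The level setting is 0.6 to 1.5 rad clockwise of the start; stops lie well beyond
- roll: roll of beige masking tape: ring 64 mm outside diameter, 40 mm bore, 24 mm tall, about 60 g; origin at the centre of its underside, z along its axis. At the start it sits round the knob on the flange (underside 36 mm above the stand's origin), the knob's top standing 8 mm out of it
- level: spirit level: aluminium bar 30 x 150 x 22 mm along the stand's y, screwed onto the plate; origin at the centre of its underside, y along it, away from the knob. The olive-green vial (70 mm long, 15 mm thick) on top of its knob half has two black lines 22 mm apart
- vial (a point): middle of the vial, at its top surface, midway between the two black lines; 22 mm toward -y and 25 mm up from the level's origin. Its y runs along the vial, away from the knob
- bubble_mid (a point): middle of the pale bubble (18 mm long) in the vial; centred when at vial. It moves 0.4 mm along the vial per 0.001 rad of slope, toward the higher end, at most 22 mm either way, and settles within about 0.5 s
- pad (a point): centre of the top of the level's round black rubber thumb pad (29 mm diameter, 4 mm high) on the level's end away from the knob: x = 0, y = +70 mm of the stand, about 70 mm above the stand's origin untouched and 64 mm pressed down. Press here straight down with the closed fingertips
- head (a joint): how far the sprung head is pressed down, rad: 0 = fully up, untouched; 0.03 = fully down on its stop. Pressing lowers the level's pad end (by 5.5 mm), so pressed the bubble stands 12 mm nearer the knob than untouched; only the pressed reading counts. About 5 N on the pad starts it moving, 7 N takes it fully down, 10 to 15 N is a firm press
- shell_a: bystander: pale green plastic model half, about 120 x 55 x 25 mm; origin under its middle
- shell_b: bystander: a second such pale green model half
- parts_jar: bystander: open clear plastic jar, 72 mm diameter, 50 mm tall; origin at the centre of its underside
- jar_lid: bystander: pale round jar lid, 80 mm diameter, 10 mm high; origin at the centre of its underside

How it is judged:
On the way:
1. the tape roll is off the knob and lies flat on the mat, clear of the knob and let go (height (world z) of roll below 0.01 m and angle between roll's own z axis and vertical below 0.1 rad and horizontal distance between roll and knob_top above 0.065 m and contact force between each of the arm, the fingers and roll below 0.2 N and linear speed of roll below 0.03 m/s), for 0.2 s.
At the end, for the whole second after the job is handed in: fingers press the level with over 3 N, head within 0.004 rad of its lower stop, bubble middle within 3.5 mm of the vial middle; the roll lies flat on the mat (underside below 10 mm, tilt under 0.1 rad), over 65 mm from the knob axis, still and untouched (all of step 1 and contact force between the fingers and level above 3 N and value of joint head above 0.026 rad and y of bubble_mid in the frame of vial between -0.0035 and 0.0035 m); the arm keeps its last pose, push and grip.
It fails at once if a model part, the jar or its lid was moved by more than 30 mm (distance of any of shell_a, shell_b, parts_jar, jar_lid from where it was at the start of the episode above 0.03 m).
It also fails if it takes over 69 s, if anything falls off the work surface, if the arm or the gripper's body presses on something with over 40 N, if the wrist force passes 120 N, or if a joint passes its speed limit or range.

ROBOT

A 6-joint arm with a two-finger parallel gripper is mounted at the origin on the work surface. World frame = base frame: x ahead of the robot, y to its left, z up, the work surface at z = 0. Lengths are in m, angles in rad, forces in N, time in s.
With the tool pointing down it reaches from about 0.3 to 0.875 m from the base axis. Payload 4.2 kg.
Tool frame: the origin (TCP) lies midway between the tips of the shut fingers; the grasp point (between the pads) lies 19 mm behind it (ctrl.grip_depth is the distance from the TCP to the grasp point, in m); z points along the fingers, y is the line along which they close (so a half turn about z gives the same grasp; the last joint's range is limited). The gripper opens to 85 mm and grips with 20 to 120 N. Pads are 22 mm wide; open, the fingers measure 114 mm over their backs; the gripper's body (76 mm by 85 mm) begins 54 mm behind the grasp point. The pads swing forward as they close: fully open they stand 13 mm farther back than shut.
Start: joints at [-1.244, 0.32, 1.565, -0, 1.257, -0.02], TCP at [0.195, -0.541, 0.231] pointing down, gripper open.
Joint ranges: [-3.11, 3.11], [-0.84, 2.01], [0.21, 2.61], [-1.34, 4.49], [0.05, 2.63], [-2.56, 2.56]. Speed limits (rad/s): [2.57, 2.57, 3.14, 3.14, 3.14, 3.14].

INTERFACE

Orientations are given as [roll, pitch, yaw] about the fixed x, y, z axes, in that order (R = Rz(yaw) Ry(pitch) Rx(roll)).
In Python, from station import ctrl, vision, get_state gives the robot as it stands (ctrl), with the cameras (vision) and the readings as plain functions.
- The arm moves only by the tool shift_gripper, called by a JSON object that holds its "fn" and its "kwargs", one argument or row to a line. Schema: {"type":"object","properties":{"segments":{"type":"array","items":{"type":"array","items":{"type":"array","items":{"type":"number"},"minItems":7,"maxItems":7},"minItems":1,"maxItems":8},"minItems":1,"maxItems":1},"only":{"type":"string"},"quiet":{"type":"boolean"},"lines":{"type":"string"}},"required":["segments"],"additionalProperties":false}. segments is a list that holds a single list of rows (three levels of brackets), with 1 to 8 rows, each of 7 numbers: the opening from 0.0 (shut) to 1.0 (fully open), then dx, dy, dz in m, then a rotation vector rx, ry, rz in rad; each row is the pose to reach, as a shift and turn from the pose commanded when the call began, along the tool's axes at that moment; what a row does not reach only later rows make up. A row lasts 1/12 s, in which the tool goes at most 0.0417 m and 0.125 rad, less where a joint would pass 70% of its speed; a pose out of reach is approached as far as the arm can. The fingers move at their own pace and stop on an object; the grip force is fixed at half the most. Time passes only in rows, so rows that do not move let the fingers close. The tool returns the time, the measured TCP pose, the force, the opening and the grip force at its end. only (a regular expression) keeps the lines of the reply that match it, lines (a string "A,B") keeps lines A to B, and quiet returns only ok. Input that does not fit is refused with a message, and nothing moves.
- get_state(): the state, without advancing time (a new reading comes with each control period).
- vision.grab_frame(name): name is "side" or "top" or "wrist"; returns a dict with "image" (420x560x3 uint8, red, green, blue), "mtx" (3x3 intrinsics, pixels), "dist_coeffs" ([k1, k2, p1, p2, k3] as OpenCV has them; the pictures are not rectified), "world_to_cam" (4x4, takes a point from world to camera coordinates). Camera axes: x right, y down, z forward; pixel columns grow to the right and rows downward; lengths in m; the calibration is good to about 2 mm. A picture is of the moment at which its call begins. There is no depth.
- ctrl.hand_in(): hands the job in; it is judged then, once.
The state is a dict: "clock": time; "qpos": joint angles; "qd": joint speeds; "joint_torque": joint torques, N m; "tool_pos": TCP position; "eef_rot": TCP orientation; "force": force on the tool from outside, world axes, zero at the start; "torque": the same for the moment, N m; "width": opening from 0.0 (shut) to 1.0 (fully open); "grip_force": force on a finger pad.
Only numpy, scipy, OpenCV 4.12 (cv2) and the standard library are available. Lean on these libraries where they do the work, as an engineer would, in place of code of your own. Each camera call takes 0.05 s, during which the arm holds its last target. There are 200 camera calls.

## Working session

There is one attempt and no reset: what is moved stays moved. The work goes in short steps, Python scripts to look and compute and a tool call to move; the robot and the scene stay as the last step left them, time stands still between calls to the robot, and variables do not carry over. Pictures are saved under pics/ and viewed, at most 13 in all, crops included, and the job is handed in when it is done.

```bash
ls; mkdir -p pics; python3 - <<'E'
from station import ctrl, vision, get_state
import cv2,numpy as np
fs={n:vision.grab_frame(n) for n in("side","top","wrist")}
import pickle;pickle.dump(fs,open('f0.pkl','wb'))
for n,f in fs.items(): print(n,np.round(f['mtx'],1).tolist(),np.round(f['dist_coeffs'],3),np.round(np.linalg.inv(f['world_to_cam'])[:3],3).tolist())
ims=[cv2.cvtColor(fs[n]['image'],cv2.COLOR_RGB2BGR) for n in fs]
cv2.imwrite('pics/top0.png',ims[1]);cv2.imwrite('pics/side0.png',ims[0]);cv2.imwrite('pics/wrist0.png',ims[2])
s=get_state();print({k:np.round(v,3).tolist() for k,v in s.items()})
E
```

```text
pics
station.py
side [[485.3, 0.0, 273.8], [0.0, 485.3, 199.8], [0.0, 0.0, 1.0]] [-0.099  0.     0.     0.     0.   ] [[-0.793, -0.439, 0.422, 0.255], [-0.609, 0.593, -0.526, 0.535], [-0.019, -0.675, -0.738, 0.687]]
top [[387.7, 0.0, 278.9], [0.0, 387.7, 213.5], [0.0, 0.0, 1.0]] [-0.032  0.     0.     0.     0.   ] [[-0.012, -0.983, 0.186, 0.463], [-1.0, 0.011, -0.003, 0.096], [0.0, -0.186, -0.983, 0.909]]
wrist [[331.2, 0.0, 280.3], [0.0, 331.2, 211.9], [0.0, 0.0, 1.0]] [0.003 0.    0.    0.    0.   ] [[0.34, -0.892, -0.296, 0.272], [-0.94, -0.324, -0.106, -0.512], [-0.002, 0.315, -0.949, 0.375]]
{'clock': 0.15, 'qpos': [-1.244, 0.32, 1.565, -0.0, 1.257, -0.02], 'qd': [-0.001, -0.002, -0.003, -0.001, 0.001, -0.001], 'joint_torque': [0.002, -41.584, -23.434, -0.0, 0.006, 0.0], 'tool_pos': [0.195, -0.54, 0.231], 'eef_rot': [-3.14, -0.0, 0.347], 'force': [0.658, -0.017, 0.626], 'torque': [0.054, -0.003, 0.007], 'grip_force': 0.0, 'width': 1.004}
```

View pics/top0.png

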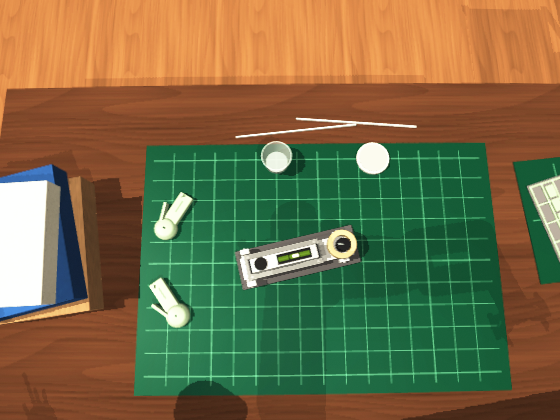

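View pics/side0.png

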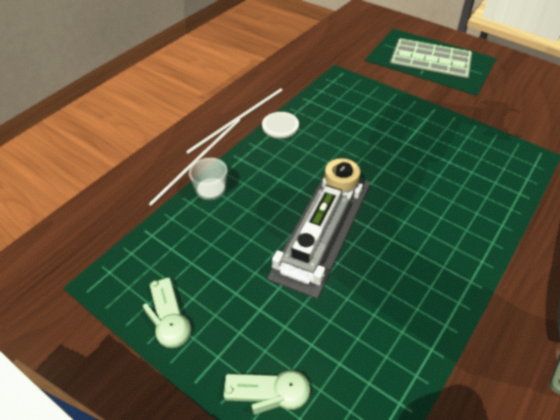

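Top view: stand diagonal, with the roll at about (342,244), its black knob inside, vial at (297,256) and pad at (261,264). Jar is at (276,157), lid at (373,158), model halves at left. Side view: roll (342,175), vial (322,208), pad (305,241).

```bash
cat > h.py <<'E'
import cv2,numpy as np
from scipy.spatial.transform import Rotation as R
def ray(f,uv):
    p=cv2.undistortPoints(np.array([[uv]],float),f['mtx'],f['dist_coeffs'])[0,0]
    c=np.linalg.inv(f['world_to_cam']);d=c[:3,:3]@[p[0],p[1],1];return c[:3,3],d/np.linalg.norm(d)
def plane(f,uv,z):
    o,d=ray(f,uv);return o+d*(z-o[2])/d[2]
def tri(obs):
    A=np.zeros((3,3));b=np.zeros(3);rs=[ray(f,uv) for f,uv in obs]
    for o,d in rs: M=np.eye(3)-np.outer(d,d);A+=M;b+=M@o
    x=np.linalg.solve(A,b);return x,max(np.linalg.norm(np.cross(x-o,d)) for o,d in rs)
def proj(f,p):
    w=f['world_to_cam'];return cv2.projectPoints(np.array([p],float),cv2.Rodrigues(w[:3,:3])[0],w[:3,3],f['mtx'],f['dist_coeffs'])[0][0,0]
def blobs(mask,amin=8):
    n,l,s,c=cv2.connectedComponentsWithStats(mask.astype(np.uint8));return [(tuple(np.round(c[i],1)),int(s[i,4]),s[i,:4].tolist()) for i in range(1,n) if s[i,4]>=amin]
def hsv(f): return cv2.cvtColor(f['image'],cv2.COLOR_RGB2HSV).astype(int)
def tool(s,p): # world displacement to point p in tool axes
    return R.from_euler('xyz',s['eef_rot']).inv().apply(np.array(p)-s['tool_pos'])
E
python3 - <<'E'
from h import *;import pickle
fs=pickle.load(open('f0.pkl','rb'))
for n,box in (('top',(235,225,365,295)),('side',(260,145,380,300))):
    f=fs[n];h=hsv(f);H,S,V=h[...,0],h[...,1],h[...,2]
    m=np.zeros(H.shape,bool);m[box[1]:box[3],box[0]:box[2]]=1
    print(n,'beige',blobs(m&(H>12)&(H<30)&(S>60)&(V>120)));print(' black',blobs(m&(V<45)&(S<120)));print(' olive',blobs(m&(H>28)&(H<50)&(S>120)&(V>40)))
big=[cv2.resize(cv2.cvtColor(fs[n]['image'][b[1]:b[3],b[0]:b[2]],cv2.COLOR_RGB2BGR),(400,400),interpolation=cv2.INTER_CUBIC) for n,b in(('top',(235,210,365,340)),('side',(255,145,385,275)))]
cv2.imwrite('pics/crop0.png',np.hstack(big))
E
```

```text
top beige [((np.float64(340.7), np.float64(244.5)), 425, [327, 229, 30, 30])]
 black [((np.float64(342.8), np.float64(244.6)), 126, [336, 238, 14, 14]), ((np.float64(293.2), np.float64(251.7)), 59, [277, 248, 33, 9]), ((np.float64(294.4), np.float64(258.8)), 34, [279, 255, 32, 8])]
 olive [((np.float64(293.4), np.float64(255.6)), 152, [278, 250, 33, 12])]
side beige [((np.float64(341.4), np.float64(175.3)), 683, [325, 159, 35, 32])]
 black [((np.float64(344.2), np.float64(170.3)), 112, [337, 164, 15, 12]), ((np.float64(305.4), np.float64(239.7)), 96, [299, 235, 13, 10]), ((np.float64(299.9), np.float64(255.5)), 98, [293, 250, 15, 11])]
 olive [((np.float64(327.5), np.float64(198.3)), 63, [323, 194, 10, 10]), ((np.float64(318.1), np.float64(216.5)), 98, [312, 210, 13, 14])]
```

View pics/crop0.png

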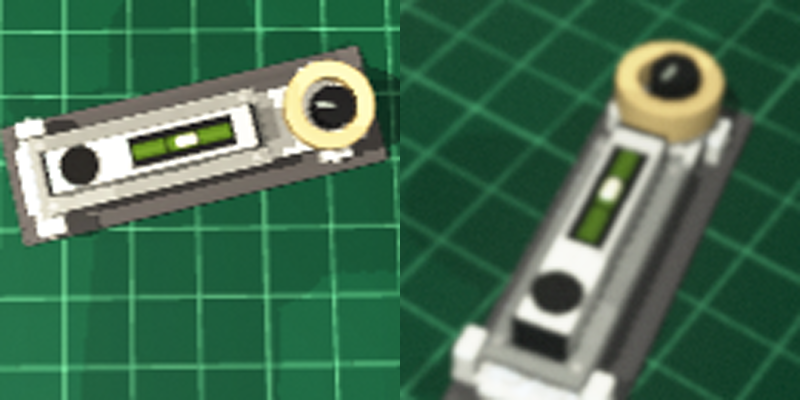

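The crop shows the knob inside the ring, top (crop) ~(332,105), and the pad (80,165); the bubble is about mid-vial while untouched. In the side crop the knob is ~(676,77), the pad ~(556,292).

```bash
python3 - <<'E'
from h import *;import pickle;from station import ctrl, vision, get_state
fs=pickle.load(open('f0.pkl','rb'));t,s,w=fs['top'],fs['side'],fs['wrist']
def dark(f,c,r=11,thr=75):
    h=hsv(f);m=np.zeros(h.shape[:2],np.uint8);cv2.circle(m,c,r,1,-1)
    m=m&((h[...,2]<thr)&(h[...,1]<140)).astype(np.uint8)
    cs=max(cv2.findContours(m,0,2)[0],key=cv2.contourArea);cs=cv2.convexHull(cs);e=cv2.fitEllipse(cs);return e
for nm,a,b in (('knob',(343,244),(344,170)),('pad',(261,264),(306,240))):
    ea,eb=dark(t,a),dark(s,b);print(nm,ea,eb)
    x,e=tri([(t,ea[0]),(s,eb[0])]);print(np.round(x,4),round(e,4),'wrist px',proj(w,x))
    print('tool',np.round(tool(get_state(),x),4))
h=hsv(t);m=((h[...,0]>12)&(h[...,0]<32)&(h[...,1]>60)&(h[...,2]>120)).astype(np.uint8);m[:, :325]=0;m[:,362:]=0;m[:225]=0;m[262:]=0
e=cv2.fitEllipse(cv2.convexHull(max(cv2.findContours(m,0,2)[0],key=cv2.contourArea)));print('ring top',e,plane(t,e[0],.063))
E
```

```text
knob ((342.6271057128906, 244.2506866455078), (13.447195053100586, 14.765531539916992), 55.09897232055664) ((343.3706359863281, 170.02520751953125), (13.987217903137207, 16.390562057495117), 81.78506469726562)
[ 0.5538 -0.0452  0.063 ] 0.0006 wrist px [-444.85542836 -848.10404331]
tool [ 0.5054 -0.3437  0.1681]
pad ((260.3982849121094, 263.3092956542969), (11.403824806213379, 11.856952667236328), 163.89346313476562) ((305.45428466796875, 239.5791015625), (11.568015098571777, 15.411413192749023), 100.33826446533203)
[0.5137 0.1345 0.0718] 0.0004 wrist px [ -985.92659652 -1042.92266354]
tool [ 0.5288 -0.5264  0.1596]
ring top ((341.3305358886719, 243.77671813964844), (29.615917205810547, 30.134103775024414), 80.81675720214844) [ 0.55432887 -0.04267754  0.063     ]
```

View pics/wrist0.png

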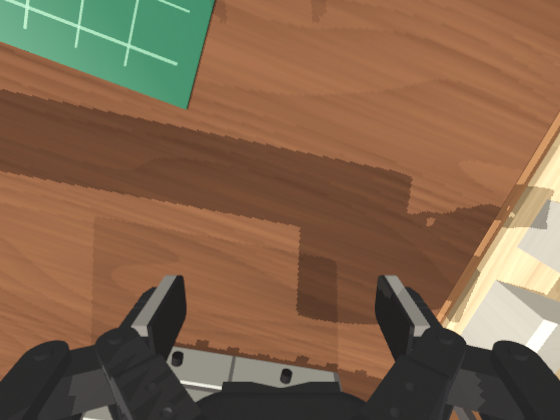

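{"fn": "shift_gripper", "kwargs": {
  "segments": [
    [[1, 0.253, -0.172, 0.035, 0, 0, -0.8], [1, 0.253, -0.172, 0.035, 0, 0, -0.8], [1, 0.253, -0.172, 0.035, 0, 0, -0.8], [1, 0.253, -0.172, 0.035, 0, 0, -0.8], [1, 0.253, -0.172, 0.035, 0, 0, -0.8], [1, 0.253, -0.172, 0.035, 0, 0, -0.8], [1, 0.253, -0.172, 0.035, 0, 0, -0.8], [1, 0.253, -0.172, 0.035, 0, 0, -0.8]]
  ]
}}

```text
clock: 0.82
tool_pos: [0.3764, -0.289, 0.1956]
eef_rot: [-3.14, -0.002, 1.152]
force: [-0.5, 0.2, -0.2]
width: 1.001
grip_force: 0.0
```

```bash
python3 - <<'E'
from h import *;from station import ctrl, vision, get_state
s=get_state();print(s['clock'],s['tool_pos'],s['eef_rot'],tool(s,[.554,-.044,.16]))
E
```

```text
0.8167 [ 0.37635561 -0.28896362  0.19561474] [-3.14034586e+00 -2.24445814e-03  1.15153610e+00] [0.29598307 0.06258288 0.03620115]
```

{"fn": "shift_gripper", "kwargs": {
  "segments": [
    [[1, 0.296, 0.063, 0.036, 0, 0, -0.64], [1, 0.296, 0.063, 0.036, 0, 0, -0.64], [1, 0.296, 0.063, 0.036, 0, 0, -0.64], [1, 0.296, 0.063, 0.036, 0, 0, -0.64], [1, 0.296, 0.063, 0.036, 0, 0, -0.64], [1, 0.296, 0.063, 0.036, 0, 0, -0.64], [1, 0.296, 0.063, 0.036, 0, 0, -0.64], [1, 0.296, 0.063, 0.036, 0, 0, -0.64]]
  ]
}}

```text
clock: 1.48
tool_pos: [0.5566, -0.0449, 0.1593]
eef_rot: [3.14, -0.002, 1.79]
force: [0.6, 0.7, -0.0]
width: 1.001
grip_force: 0.0
```

```bash
python3 - <<'E'
from h import *;from station import ctrl, vision, get_state;import pickle
f=vision.grab_frame('wrist');pickle.dump(f,open('w1.pkl','wb'));cv2.imwrite('pics/wrist1.png',f['image'][...,::-1])
s=get_state();print(s['clock'],s['tool_pos'],s['eef_rot']);print(proj(f,[.554,-.0445,.071]),proj(f,[.5137,.1345,.072]))
E
```

```text
1.5333 [ 0.55659162 -0.04494681  0.15913289] [ 3.14084860e+00 -1.56182696e-03  1.79109697e+00]
[276.38492    216.52340778] [274.77749538 -90.04839175]
```

View pics/wrist1.png

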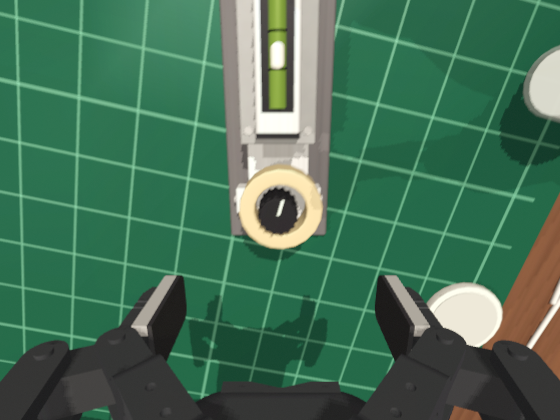

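The wrist view shows the roll (outer centre ~(281,207)), the knob (~(278,210)) and the bubble at (278,54) below the far line.

```bash
python3 - <<'E'
from h import *;from station import ctrl, vision, get_state;import pickle
f=pickle.load(open('w1.pkl','rb'));fs=pickle.load(open('f0.pkl','rb'));h=hsv(f);H,S,V=h[...,0],h[...,1],h[...,2]
m=np.zeros(H.shape,np.uint8);cv2.circle(m,(281,207),48,1,-1)
b=m&((H>10)&(H<32)&(S>50)&(V>120)).astype(np.uint8);c=max(cv2.findContours(b,0,2)[0],key=cv2.contourArea)
e=cv2.fitEllipse(cv2.convexHull(c));print('ring',e)
mk=np.zeros(H.shape,np.uint8);cv2.circle(mk,(279,210),21,1,-1);k=mk&(V<55).astype(np.uint8)
k=cv2.fitEllipse(cv2.convexHull(max(cv2.findContours(k,0,2)[0],key=cv2.contourArea)));print('knob',k)
print('ring tri',tri([(f,e[0]),(fs['top'],(341.33,243.78))]),plane(f,e[0],.063))
print('knob tri',tri([(f,k[0]),(fs['top'],(342.63,244.25)),(fs['side'],(343.4,170))]),plane(f,k[0],.071))
# knob scale check: depth from diameters
print(blobs((H>28)&(H<50)&(S>110)&(V>40)&(np.arange(560)>260)[None,:]&(np.arange(560)<300)[None,:]&(np.arange(420)<130)[:,None]))
for u in (70,75,277,278): pass
print(V[0:115,271].tolist())
E
```

```text
ring ((280.3821716308594, 206.69696044921875), (83.30069732666016, 85.7119369506836), 37.2916374206543)
knob ((277.8016052246094, 210.2757110595703), (37.83280944824219, 42.24544143676758), 176.53810119628906)
ring tri (array([ 0.55755135, -0.04731786,  0.0349765 ]), np.float64(0.0002243271547841823)) [ 0.55579043 -0.03883352  0.063     ]
knob tri (array([ 0.5538612 , -0.04391653,  0.06348405]), np.float64(0.0020228456089763907)) [ 0.55397201 -0.03950786  0.071     ]
[((np.float64(276.5), np.float64(21.2)), 771, [268, 0, 18, 52]), ((np.float64(277.1), np.float64(88.0)), 696, [269, 59, 17, 51])]
[161, 161, 161, 161, 161, 160, 161, 161, 161, 161, 161, 161, 160, 161, 160, 161, 161, 161, 161, 161, 161, 161, 161, 161, 161, 160, 160, 160, 139, 109, 66, 104, 140, 157, 160, 160, 161, 161, 160, 160, 160, 160, 161, 160, 175, 208, 225, 229, 229, 229, 229, 228, 228, 228, 227, 226, 225, 225, 225, 225, 225, 225, 225, 224, 220, 209, 194, 170, 118, 95, 120, 152, 159, 159, 159, 159, 159, 160, 159, 159, 159, 159, 159, 159, 158, 159, 159, 159, 159, 159, 159, 159, 159, 159, 159, 159, 159, 159, 159, 158, 158, 158, 159, 158, 159, 159, 158, 147, 126, 88, 62, 106, 190, 235, 255]
```

{"fn": "shift_gripper", "kwargs": {
  "segments": [
    [[1, 0.002, -0.001, 0.04, 0, 0, 0], [1, 0.002, -0.001, 0.08, 0, 0, 0], [1, 0.002, -0.001, 0.09, 0, 0, 0], [1, 0.002, -0.001, 0.09, 0, 0, 0]]
  ]
}}

```text
clock: 1.87
tool_pos: [0.5498, -0.0478, 0.0675]
eef_rot: [-3.134, -0.002, 1.786]
force: [-1.1, 0.2, 0.6]
width: 1.001
grip_force: 0.0
```

```bash
python3 - <<'E'
from h import *;from station import ctrl, vision, get_state
s=get_state();print(s['qd'],tool(s,[.554,-.043,.037]))
f=vision.grab_frame('wrist');cv2.imwrite('pics/wrist2.png',f['image'][...,::-1]);print(proj(f,[.554,-.043,.071]))
E
```

```text
[-0.0027434  -0.0533632  -0.08039669  0.0005836   0.02775902  0.00077355] [0.00373987 0.00536749 0.03045588]
[290.48881435 273.86483332]
```

View pics/wrist2.png

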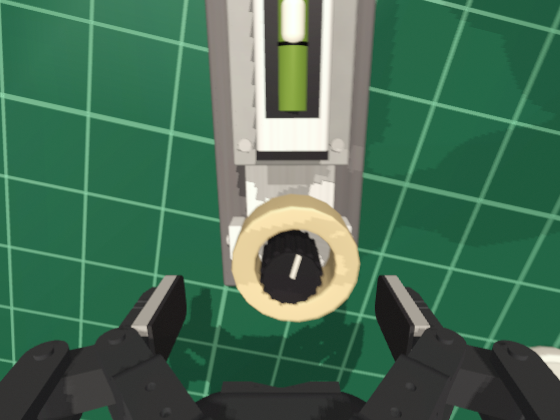

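The knob top sits at (291,275), agreeing with the estimate (0.554,-0.043,0.071); the finger gap is centred at column 281.

{"fn": "shift_gripper", "kwargs": {
  "segments": [
    [[1, 0, 0.003, 0, 0, 0, 0], [1, 0, 0.003, 0, 0, 0, 0], [1, 0, 0.003, 0, 0, 0, 0]]
  ]
}}

```text
clock: 2.17
tool_pos: [0.5572, -0.0472, 0.0724]
eef_rot: [3.138, 0.001, 1.786]
force: [0.2, -0.3, -0.9]
width: 0.998
grip_force: 0.0
```

```bash
python3 - <<'E'
from h import *;from station import ctrl, vision, get_state
s=get_state();print(tool(s,[.554,-.043,.037]))
E
```

```text
[ 0.00485392 -0.00240451  0.03537685]
```

{"fn": "shift_gripper", "kwargs": {
  "segments": [
    [[1, 0.004, -0.001, 0.015, 0, 0, 0], [1, 0.004, -0.001, 0.03, 0, 0, 0], [1, 0.004, -0.001, 0.035, 0, 0, 0], [1, 0.004, -0.001, 0.035, 0, 0, 0], [1, 0.004, -0.001, 0.035, 0, 0, 0], [0.5, 0.004, -0.001, 0.035, 0, 0, 0], [0.5, 0.004, -0.001, 0.035, 0, 0, 0], [0.5, 0.004, -0.001, 0.035, 0, 0, 0]]
  ]
}}

```text
clock: 2.83
tool_pos: [0.5547, -0.0432, 0.0369]
eef_rot: [3.139, 0.001, 1.787]
force: [-1.7, 0.3, 5.1]
width: 0.72
grip_force: 64.4
```

{"fn": "shift_gripper", "kwargs": {
  "segments": [
    [[0.3, 0, 0, 0, 0, 0, 0], [0.3, 0, 0, 0, 0, 0, 0], [0.3, 0, 0, 0, 0, 0, 0]]
  ]
}}

```text
clock: 3.08
tool_pos: [0.5546, -0.0432, 0.0369]
eef_rot: [3.139, 0.001, 1.787]
force: [-1.6, -1.2, 5.4]
width: 0.724
grip_force: 64.4
```

{"fn": "shift_gripper", "kwargs": {
  "segments": [
    [[0.3, 0, 0, -0.02, 0, 0, 0], [0.3, 0, 0, -0.05, 0, 0, 0], [0.3, 0, 0, -0.07, 0, 0, 0], [0.3, 0, -0.01, -0.08, 0, 0, 0], [0.3, 0, -0.05, -0.08, 0, 0, 0], [0.3, 0, -0.09, -0.08, 0, 0, 0], [0.3, 0, -0.13, -0.08, 0, 0, 0], [0.3, 0, -0.15, -0.08, 0, 0, 0]]
  ]
}}

```text
clock: 3.75
tool_pos: [0.4007, -0.075, 0.1144]
eef_rot: [-3.136, -0.002, 1.786]
force: [-0.2, -0.1, -0.4]
width: 0.722
grip_force: 65.7
```

{"fn": "shift_gripper", "kwargs": {
  "segments": [
    [[0.3, 0, 0, 0.02, 0, 0, 0], [0.3, 0, 0, 0.05, 0, 0, 0], [0.3, 0, 0, 0.07, 0, 0, 0], [0.3, 0, 0, 0.07, 0, 0, 0], [0.3, 0, 0, 0.07, 0, 0, 0]]
  ]
}}

```text
clock: 4.17
tool_pos: [0.4059, -0.0751, 0.0448]
eef_rot: [-3.139, -0.001, 1.787]
force: [0.6, 0.1, -0.2]
width: 0.722
grip_force: 65.6
```

```bash
python3 - <<'E'
from station import ctrl, vision, get_state;import cv2
f=vision.grab_frame('side');cv2.imwrite('pics/side1.png',f['image'][...,::-1]);s=get_state();print(s['tool_pos'],s['force'],s['clock'])
E
```

```text
[ 0.40713326 -0.07530783  0.04568602] [ 0.20093062 -0.27773567 -1.4353301 ] 4.2167
```

View pics/side1.png

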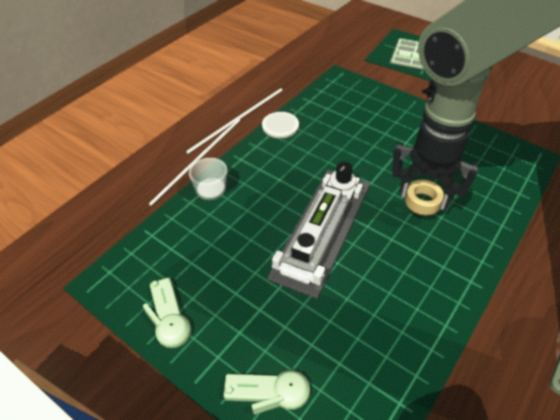

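Roll held level at (424,197), stand knob free at (344,175). Lowering to the mat.

{"fn": "shift_gripper", "kwargs": {
  "segments": [
    [[0.3, 0, 0, 0.02, 0, 0, 0], [0.3, 0, 0, 0.035, 0, 0, 0], [0.3, 0, 0, 0.04, 0, 0, 0], [0.3, 0, 0, 0.043, 0, 0, 0], [0.3, 0, 0, 0.043, 0, 0, 0], [0.3, 0, 0, 0.043, 0, 0, 0]]
  ]
}}

```text
clock: 4.72
tool_pos: [0.4081, -0.0754, 0.0031]
eef_rot: [3.14, 0.001, 1.787]
force: [-0.2, -1.0, -0.2]
width: 0.722
grip_force: 65.7
```

{"fn": "shift_gripper", "kwargs": {
  "segments": [
    [[0.3, 0, 0, 0.002, 0, 0, 0], [0.3, 0, 0, 0.003, 0, 0, 0], [0.3, 0, 0, 0.003, 0, 0, 0], [0.3, 0, 0, 0.003, 0, 0, 0]]
  ]
}}

```text
clock: 5.05
tool_pos: [0.4083, -0.0754, 0.0009]
eef_rot: [3.139, 0.001, 1.787]
force: [-2.6, 1.1, 13.3]
width: 0.722
grip_force: 67.2
```

Contact with the mat; release and rise.

{"fn": "shift_gripper", "kwargs": {
  "segments": [
    [[0.8, 0, 0, -0.001, 0, 0, 0], [1, 0, 0, -0.001, 0, 0, 0], [1, 0, 0, -0.001, 0, 0, 0], [1, 0, 0, -0.001, 0, 0, 0], [1, 0, 0, -0.02, 0, 0, 0], [1, 0, 0, -0.06, 0, 0, 0], [1, 0, 0, -0.1, 0, 0, 0], [1, 0, 0, -0.14, 0, 0, 0]]
  ]
}}

```text
clock: 5.72
tool_pos: [0.4065, -0.0751, 0.1406]
eef_rot: [-3.14, -0.001, 1.787]
force: [1.4, -0.6, -0.3]
width: 0.999
grip_force: 0.0
```

{"fn": "shift_gripper", "kwargs": {
  "segments": [
    [[1, 0.004, 0.04, 0, 0, 0, 0], [1, 0.004, 0.08, 0, 0, 0, 0], [1, 0.004, 0.12, 0, 0, 0, 0], [1, 0.004, 0.15, 0, 0, 0, 0], [1, 0.004, 0.15, 0, 0, 0, 0], [1, 0.004, 0.15, 0, 0, 0, 0], [1, 0.004, 0.15, 0, 0, 0, 0], [1, 0.004, 0.15, 0, 0, 0, 0]]
  ]
}}

```text
clock: 6.38
tool_pos: [0.5513, -0.0394, 0.1389]
eef_rot: [-3.14, -0.0, 1.786]
force: [0.3, 0.2, 0.1]
width: 1.003
grip_force: 0.0
```

```bash
python3 - <<'E'
from h import *;from station import ctrl, vision, get_state;import pickle
f=vision.grab_frame('wrist');t=vision.grab_frame('top');pickle.dump((f,t),open('w2.pkl','wb'));s=get_state();print(s['tool_pos'],s['force'],s['clock'],tool(s,[.554,-.043,.05]))
im=np.vstack([f['image'][0:290,130:430],]);h=hsv(t)
print('roll',[ (b,plane(t,b[0],.027)) for b in blobs((h[...,0]>12)&(h[...,0]<32)&(h[...,1]>60)&(h[...,2]>120)&(np.arange(420)>200)[:,None]&(np.arange(420)<350)[:,None]&(np.arange(560)>240)&(np.arange(560)<450),60)])
cv2.imwrite('pics/w3.png',np.hstack([im,t['image'][100:390,230:480]])[...,::-1])
E
```

```text
[ 0.55170263 -0.03946047  0.13932546] [ 0.66302694  0.12312273 -0.87723705] 6.4833 [-0.00396362  0.00156481  0.08932349]
roll []
```

View pics/w3.png

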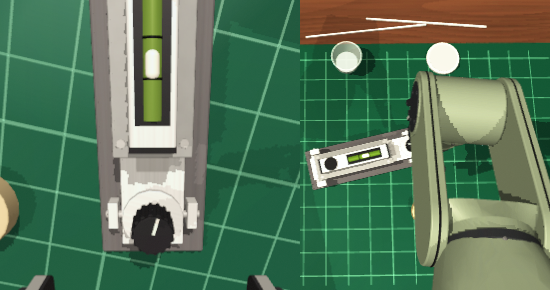

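Vial with lines at crop rows ~36 and ~80, bubble ~48–79 (touching the knob-side line) untouched; knob at crop (154,228), roll out to the left. Measure the bubble.

```bash
cat >> h.py <<'E'
def bubble(f,stand_y=np.array([-.217,.976]),P=np.array([.5137,.1345]),z=.072,v=False):
    # metric strip along the vial (vial mid is 48+... mm toward the knob from the pad), sampled on plane z
    best=None
    c=P-stand_y*.0  # pad
    ts=np.arange(-.135,-.02,.00025);prof=[];lat=np.array([stand_y[1],-stand_y[0]])
    L=np.arange(-.012,.0121,.0005);g=f['image'].astype(np.float32)
    pts=np.array([[[*(c+stand_y*t+lat*l),z] for l in L] for t in ts]).reshape(-1,3)
    w=f['world_to_cam'];uv=cv2.projectPoints(pts,cv2.Rodrigues(w[:3,:3])[0],w[:3,3],f['mtx'],f['dist_coeffs'])[0].reshape(len(ts),len(L),2).astype(np.float32)
    S=cv2.remap(g,uv[...,0],uv[...,1],cv2.INTER_LINEAR,borderValue=0)
    return ts,L,S
E
python3 - <<'E'
from h import *;import pickle
f,t=pickle.load(open('w2.pkl','rb'))
for n,im in (('w',f),('t',t)):
    ts,L,S=bubble(im);hs=cv2.cvtColor(S.astype(np.uint8),cv2.COLOR_RGB2HSV).astype(int)
    ol=(hs[...,0]>28)&(hs[...,0]<50)&(hs[...,1]>110)&(hs[...,2]>60);wt=(S.min(2)>130)
    r=ol.sum(0);print(n,'olive L',L[r>40].min(),L[r>40].max())
    cols=np.where(r>40)[0];mid=cols.mean().astype(int);
    V=S.max(2)[:,cols[1]:cols[-1]].mean(1)
    print('olive t',ts[ol[:,mid-3:mid+4].any(1)][[0,-1]]*1e3)
    print('dark', [(round(ts[i]*1e3,1),int(V[i])) for i in range(2,len(ts)-2) if V[i]==V[i-2:i+3].min() and V[i]<125])
    b=wt[:,mid-1:mid+2].all(1);bb=blobs(b[:,None].astype(np.uint8),10);print('white',[(round(ts[x[2][1]]*1e3,1),round(ts[min(x[2][1]+x[2][3],len(ts)-1)]*1e3,1)) for x in bb])
E
```

```text
w olive L -0.004999999999999994 0.006000000000000016
olive t [-107.75  -42.75]
dark [(np.float64(-126.2), 47), (np.float64(-125.2), 47), (np.float64(-108.2), 44), (np.float64(-83.5), 42), (np.float64(-61.2), 24), (np.float64(-42.2), 0), (np.float64(-42.0), 0), (np.float64(-41.7), 0), (np.float64(-41.5), 0), (np.float64(-41.2), 0), (np.float64(-41.0), 0), (np.float64(-40.7), 0), (np.float64(-40.5), 0), (np.float64(-40.2), 0), (np.float64(-40.0), 0), (np.float64(-39.7), 0), (np.float64(-39.5), 0), (np.float64(-39.2), 0), (np.float64(-39.0), 0), (np.float64(-38.7), 0), (np.float64(-38.5), 0), (np.float64(-38.2), 0), (np.float64(-38.0), 0), (np.float64(-37.7), 0), (np.float64(-37.5), 0), (np.float64(-37.2), 0), (np.float64(-37.0), 0), (np.float64(-36.7), 0), (np.float64(-36.5), 0), (np.float64(-36.2), 0), (np.float64(-36.0), 0), (np.float64(-35.7), 0), (np.float64(-35.5), 0), (np.float64(-35.2), 0), (np.float64(-35.0), 0), (np.float64(-34.7), 0), (np.float64(-34.5), 0), (np.float64(-34.2), 0), (np.float64(-34.0), 0), (np.float64(-33.7), 0), (np.float64(-33.5), 0), (np.float64(-33.2), 0),
[... 989 characters left out ...]
float64(-22.7), 0), (np.float64(-22.5), 0), (np.float64(-22.2), 0), (np.float64(-22.0), 0), (np.float64(-21.7), 0), (np.float64(-21.5), 0), (np.float64(-21.2), 0), (np.float64(-21.0), 0), (np.float64(-20.7), 0)]
white [(np.float64(-135.0), np.float64(-130.0)), (np.float64(-123.5), np.float64(-110.0)), (np.float64(-82.7), np.float64(-67.0))]
t olive L -0.006499999999999995 0.006000000000000016
olive t [-109.5  -38. ]
dark [(np.float64(-127.2), 79), (np.float64(-109.0), 99), (np.float64(-62.2), 104), (np.float64(-38.0), 105)]
white [(np.float64(-135.0), np.float64(-131.2)), (np.float64(-125.2), np.float64(-110.5)), (np.float64(-84.7), np.float64(-68.2)), (np.float64(-36.7), np.float64(-20.2))]
```

Bubble middle is 2.5 mm toward the knob untouched, so about −14.5 mm pressed: turn ~1.2 rad clockwise. Pre-rotate 0.5 CCW, descend, grip.

{"fn": "shift_gripper", "kwargs": {
  "segments": [
    [[0.7, -0.004, 0.002, 0.02, 0, 0, -0.125], [0.7, -0.004, 0.002, 0.03, 0, 0, -0.25], [0.7, -0.004, 0.002, 0.04, 0, 0, -0.375], [0.7, -0.004, 0.002, 0.045, 0, 0, -0.5], [0.7, -0.004, 0.002, 0.045, 0, 0, -0.5], [0.7, -0.004, 0.002, 0.045, 0, 0, -0.5]]
  ]
}}

```text
clock: 6.98
tool_pos: [0.5552, -0.0429, 0.0944]
eef_rot: [-3.141, -0.0, 2.283]
force: [-0.2, -0.3, 0.4]
width: 0.701
grip_force: 0.0
```

```bash
python3 - <<'E'
from h import *;from station import ctrl, vision, get_state
f=vision.grab_frame('wrist');s=get_state();print(tool(s,[.554,-.043,.044]),s['eef_rot'])
p=proj(f,[.554,-.043,.071]);print(p)
V=hsv(f)[...,2];m=np.zeros(V.shape,np.uint8);cv2.circle(m,tuple(int(x) for x in p),36,1,-1);k=m&(V<60).astype(np.uint8)
c=cv2.convexHull(max(cv2.findContours(k,0,2)[0],key=cv2.contourArea));print(cv2.boundingRect(c),cv2.fitEllipse(c))
cv2.imwrite('pics/w4.png',f['image'][...,::-1])
E
```

```text
[ 0.00100948 -0.00132961  0.05083484] [3.14116611e+00 5.58849436e-04 2.28345202e+00]
[277.58075339 254.62122374]
(249, 218, 54, 64) ((276.0200500488281, 249.5575714111328), (55.04642105102539, 64.52281188964844), 3.9133472442626953)
```

View pics/w4.png

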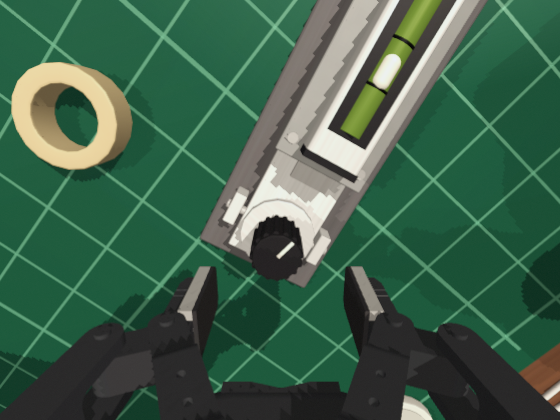

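Knob top at (276,256), within ~1 mm of the estimate; roll lies flat at left (70,115). Descend and grip.

{"fn": "shift_gripper", "kwargs": {
  "segments": [
    [[0.7, 0.001, -0.001, 0.02, 0, 0, 0], [0.7, 0.001, -0.001, 0.04, 0, 0, 0], [0.7, 0.001, -0.001, 0.05, 0, 0, 0], [0.7, 0.001, -0.001, 0.05, 0, 0, 0], [0.2, 0.001, -0.001, 0.05, 0, 0, 0], [0.1, 0.001, -0.001, 0.05, 0, 0, 0], [0.1, 0.001, -0.001, 0.05, 0, 0, 0], [0.1, 0.001, -0.001, 0.05, 0, 0, 0]]
  ]
}}

```text
clock: 7.7
tool_pos: [0.5534, -0.0441, 0.0459]
eef_rot: [-3.138, 0.001, 2.288]
force: [-5.7, -6.0, 6.9]
width: 0.309
grip_force: 58.7
```

{"fn": "shift_gripper", "kwargs": {
  "segments": [
    [[0.1, 0, 0, 0, 0, 0, 0], [0.1, 0, 0, 0, 0, 0, 0], [0.1, 0, 0, 0, 0, 0, 0]]
  ]
}}

```text
clock: 7.95
tool_pos: [0.5533, -0.0441, 0.0459]
eef_rot: [-3.139, 0.001, 2.288]
force: [-5.6, -6.3, 5.8]
width: 0.305
grip_force: 58.7
```

Gripped. Turn clockwise (+rz in tool axes) 1.2 rad.

{"fn": "shift_gripper", "kwargs": {
  "segments": [
    [[0.1, 0, 0, 0, 0, 0, 0.1], [0.1, 0, 0, 0, 0, 0, 0.2], [0.1, 0, 0, 0, 0, 0, 0.3], [0.1, 0, 0, 0, 0, 0, 0.4], [0.1, 0, 0, 0, 0, 0, 0.5], [0.1, 0, 0, 0, 0, 0, 0.6], [0.1, 0, 0, 0, 0, 0, 0.6]]
  ]
}}

```text
clock: 8.53
tool_pos: [0.5539, -0.0439, 0.0459]
eef_rot: [-3.141, 0.002, 1.684]
force: [-3.7, -5.5, 4.9]
width: 0.304
grip_force: 58.7
```

{"fn": "shift_gripper", "kwargs": {
  "segments": [
    [[0.1, 0, 0, 0, 0, 0, 0.1], [0.1, 0, 0, 0, 0, 0, 0.2], [0.1, 0, 0, 0, 0, 0, 0.3], [0.1, 0, 0, 0, 0, 0, 0.4], [0.1, 0, 0, 0, 0, 0, 0.5], [0.1, 0, 0, 0, 0, 0, 0.6], [0.1, 0, 0, 0, 0, 0, 0.61], [0.1, 0, 0, 0, 0, 0, 0.61]]
  ]
}}

```text
clock: 9.2
tool_pos: [0.5546, -0.044, 0.046]
eef_rot: [3.139, 0.002, 1.077]
force: [-3.0, -5.1, 4.1]
width: 0.303
grip_force: 58.7
```

{"fn": "shift_gripper", "kwargs": {
  "segments": [
    [[0.5, 0, 0, 0, 0, 0, 0], [0.7, 0, 0, 0, 0, 0, 0], [0.7, 0, 0, 0, 0, 0, 0], [0.7, 0, 0, -0.03, 0, 0, 0], [0.7, 0, 0, -0.07, 0, 0, 0], [0.7, 0, 0, -0.1, 0, 0, 0.12], [0.5, 0, 0, -0.1, 0, 0, 0.12]]
  ]
}}

```text
clock: 9.78
tool_pos: [0.5586, -0.0427, 0.1511]
eef_rot: [3.13, -0.007, 0.954]
force: [0.6, 0.3, 0.5]
width: 0.576
grip_force: 0.0
```

```bash
cat > b.py <<'E'
from h import *;from station import ctrl, vision, get_state
import sys
f=vision.grab_frame(sys.argv[1]);ts,L,S=bubble(f);S=S.astype(np.uint8);hs=cv2.cvtColor(S,cv2.COLOR_RGB2HSV).astype(int)
ol=(hs[...,0]>28)&(hs[...,0]<50)&(hs[...,1]>110)&(hs[...,2]>60);r=ol.sum(0);cols=np.where(r>40)[0];mid=int(cols.mean())
V=S.max(2)[:,cols[1]:cols[-1]].astype(float).mean(1);print(L[cols[[0,-1]]])
print('dark',[(round(ts[i]*1e3,1),int(V[i])) for i in range(8,len(ts)-8) if V[i]==V[i-8:i+9].min() and 0<V[i]<125])
b=(S.min(2)>130)[:,mid-1:mid+2].all(1);print('white',[(round(ts[x[2][1]]*1e3,1),round(ts[min(x[2][1]+x[2][3],len(ts)-1)]*1e3,1)) for x in blobs(b[:,None],10)])
s=get_state();print(np.round(s['tool_pos'],4),np.round(s['eef_rot'],3),np.round(s['force'],1),'to pad',np.round(tool(s,[.5137,.1345,.11]),4))
E
python3 b.py wrist; python3 b.py top
```

```text
[-0.0045  0.007 ]
dark [(np.float64(-126.2), 47), (np.float64(-109.7), 43), (np.float64(-85.0), 40), (np.float64(-38.0), 54)]
white [(np.float64(-124.5), np.float64(-111.5)), (np.float64(-70.5), np.float64(-55.0)), (np.float64(-37.0), np.float64(-20.2))]
[ 0.5569 -0.0425  0.1482] [ 3.134 -0.005  0.957] [-0.2 -0.4  0. ] to pad [ 0.1196 -0.1376  0.0377]
[-0.007   0.0055]
dark [(np.float64(-127.8), 78), (np.float64(-109.7), 103), (np.float64(-85.2), 104), (np.float64(-39.5), 106)]
white [(np.float64(-135.0), np.float64(-130.8)), (np.float64(-126.0), np.float64(-111.2)), (np.float64(-72.0), np.float64(-55.2)), (np.float64(-37.5), np.float64(-20.2))]
[ 0.5552 -0.0424  0.1458] [ 3.139e+00 -2.000e-03  9.580e-01] [-0.  -0.4  0.2] to pad [ 0.1207 -0.1358  0.0356]
```

Untouched bubble is now ~+11.2 mm, so pressed should be near −0.8 mm. Go above the pad, fingers shut, turned so that the wrist camera keeps the vial in view.

{"fn": "shift_gripper", "kwargs": {
  "segments": [
    [[0, 0.03, -0.034, 0, 0, 0, 0.12], [0, 0.06, -0.068, 0, 0, 0, 0.24], [0, 0.09, -0.1, 0, 0, 0, 0.36], [0, 0.121, -0.136, 0, 0, 0, 0.48], [0, 0.121, -0.136, 0.0, 0, 0, 0.6], [0, 0.121, -0.136, 0.0, 0, 0, 0.72], [0, 0.121, -0.136, 0.0, 0, 0, 0.84], [0, 0.121, -0.136, 0.0, 0, 0, 0.96]]
  ]
}}

```text
clock: 10.55
tool_pos: [0.5115, 0.1354, 0.1425]
eef_rot: [3.141, 0.004, -0.002]
force: [-0.9, -0.4, 0.6]
width: 0.001
grip_force: 0.0
```

{"fn": "shift_gripper", "kwargs": {
  "segments": [
    [[0, 0, 0, 0.01, 0, 0, 0.12], [0, 0, 0, 0.02, 0, 0, 0.24], [0, 0, 0, 0.035, 0, 0, 0.34], [0, 0, 0, 0.035, 0, 0, 0.34], [0, 0, 0, 0.035, 0, 0, 0.34]]
  ]
}}

```text
clock: 10.97
tool_pos: [0.5115, 0.1345, 0.1076]
eef_rot: [3.139, 0.004, -0.335]
force: [-0.0, 0.1, -0.8]
width: -0.003
grip_force: 0.0
```

```bash
python3 - <<'E'
from h import *;from station import ctrl, vision, get_state
f=vision.grab_frame('wrist');cv2.imwrite('pics/w5.png',f['image'][...,::-1]);s=get_state();print(s['tool_pos'],s['eef_rot'],tool(s,[.5137,.1355,.073]),proj(f,[.5137,.1355,.073]))
E
```

```text
[0.51239545 0.13464669 0.10855553] [ 3.14046594e+00  1.71880616e-03 -3.35249648e-01] [ 0.00101229 -0.00127507  0.03555243] [278.21077049 243.89666298]
```

View pics/w5.png

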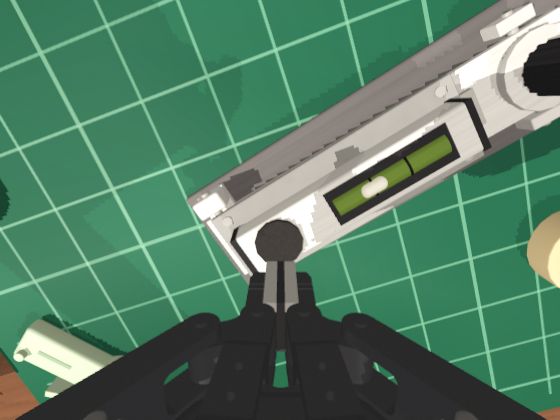

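Pad at (279,240) right under the shut fingertips; vial clear at (395,175). Press down with force feedback.

{"fn": "shift_gripper", "kwargs": {
  "segments": [
    [[0, 0.001, -0.001, 0.015, 0, 0, 0], [0, 0.001, -0.001, 0.025, 0, 0, 0], [0, 0.001, -0.001, 0.03, 0, 0, 0], [0, 0.001, -0.001, 0.034, 0, 0, 0], [0, 0.001, -0.001, 0.034, 0, 0, 0]]
  ]
}}

```text
clock: 11.43
tool_pos: [0.5137, 0.1352, 0.0746]
eef_rot: [3.141, 0.001, -0.338]
force: [-0.1, -0.1, 1.1]
width: -0.003
grip_force: 0.0
```

{"fn": "shift_gripper", "kwargs": {
  "segments": [
    [[0, 0, 0, 0.003, 0, 0, 0], [0, 0, 0, 0.004, 0, 0, 0], [0, 0, 0, 0.004, 0, 0, 0]]
  ]
}}

```text
clock: 11.68
tool_pos: [0.5147, 0.1355, 0.072]
eef_rot: [-3.141, -0.001, -0.338]
force: [0.3, 0.0, 4.7]
width: 0.001
grip_force: 2.1
```

{"fn": "shift_gripper", "kwargs": {
  "segments": [
    [[0, 0, 0, 0.002, 0, 0, 0], [0, 0, 0, 0.004, 0, 0, 0], [0, 0, 0, 0.004, 0, 0, 0], [0, 0, 0, 0.004, 0, 0, 0]]
  ]
}}

```text
clock: 12.02
tool_pos: [0.5146, 0.1362, 0.0683]
eef_rot: [-3.14, -0.001, -0.339]
force: [-0.9, 3.2, 5.4]
width: -0.003
grip_force: 3.0
```

{"fn": "shift_gripper", "kwargs": {
  "segments": [
    [[0, 0, 0, 0.001, 0, 0, 0], [0, 0, 0, 0.002, 0, 0, 0], [0, 0, 0, 0.002, 0, 0, 0], [0, 0, 0, 0.002, 0, 0, 0]]
  ]
}}

```text
clock: 12.35
tool_pos: [0.5145, 0.1365, 0.0666]
eef_rot: [-3.139, -0.001, -0.339]
force: [-2.3, 4.3, 8.0]
width: 0.002
grip_force: 3.7
```

{"fn": "shift_gripper", "kwargs": {
  "segments": [
    [[0, 0, 0, 0.001, 0, 0, 0], [0, 0, 0, 0.001, 0, 0, 0], [0, 0, 0, 0.001, 0, 0, 0]]
  ]
}}

```text
clock: 12.6
tool_pos: [0.5145, 0.1366, 0.0664]
eef_rot: [-3.139, -0.001, -0.339]
force: [-3.4, 4.5, 13.4]
width: -0.001
grip_force: 6.7
```

Force climbs with no travel: on the stop. Settle and read the bubble.

{"fn": "shift_gripper", "kwargs": {
  "segments": [
    [[0, 0, 0, 0, 0, 0, 0], [0, 0, 0, 0, 0, 0, 0], [0, 0, 0, 0, 0, 0, 0], [0, 0, 0, 0, 0, 0, 0], [0, 0, 0, 0, 0, 0, 0], [0, 0, 0, 0, 0, 0, 0]]
  ]
}}

```text
clock: 13.1
tool_pos: [0.5145, 0.1366, 0.0664]
eef_rot: [-3.139, -0.001, -0.339]
force: [-3.6, 4.9, 13.7]
width: -0.001
grip_force: 6.6
```

```bash
python3 b.py wrist; python3 - <<'E'
from station import ctrl, vision, get_state;import cv2,numpy as np
f=vision.grab_frame('wrist');t=vision.grab_frame('top')
cv2.imwrite('pics/w6.png',np.hstack([cv2.resize(f['image'][60:310,240:540],(540,450)),cv2.resize(t['image'][180:330,230:316],(258,450))])[...,::-1])
E
```

```text
[-0.001  0.009]
dark [(np.float64(-121.5), 43), (np.float64(-120.8), 43), (np.float64(-120.0), 43), (np.float64(-106.0), 45), (np.float64(-81.5), 24), (np.float64(-60.2), 26), (np.float64(-36.5), 48)]
white [(np.float64(-131.5), np.float64(-122.5)), (np.float64(-118.8), np.float64(-106.5)), (np.float64(-79.5), np.float64(-64.7)), (np.float64(-34.2), np.float64(-20.2))]
[0.5145 0.1366 0.0664] [-3.139e+00 -1.000e-03 -3.390e-01] [-3.5  3.8 13.6] to pad [-0.      0.0021 -0.0436]
```

View pics/w6.png

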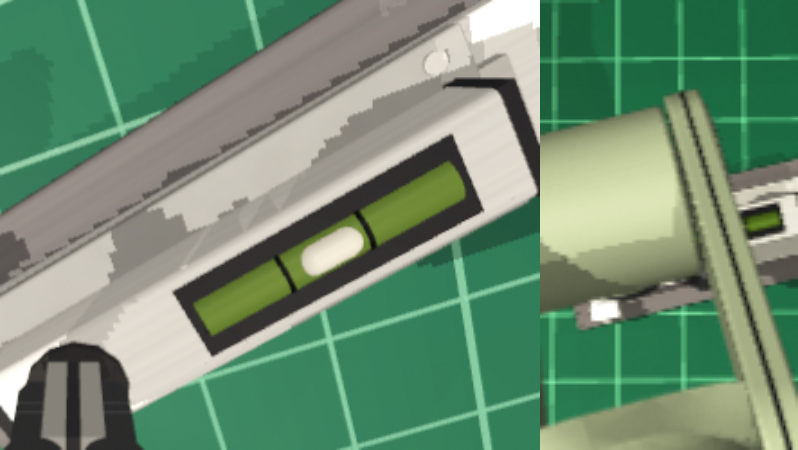

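Pressed on its stop with 13.7 N, the whole bubble sits between the lines, about 1.3 mm off centre toward the knob (limit 3.5 mm). Handing in.

```bash
python3 -c "
from station import ctrl, vision, get_state
print(ctrl.hand_in())"
```

```text
the job is handed in; nothing more can be done
None
```

The job is handed in; no verdict came back. The roll lies flat on the mat, clear of the stand, and the fingers hold the pad fully down at about 13.7 N, with the whole bubble between the lines about 1.3 mm off centre.

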